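# Release the sprayer tank's pressure cap

### The arm

A 7-joint arm with a two-finger parallel gripper is mounted at the origin on the work surface; the furniture and walls round the work are solid. World frame = base frame: x ahead of the robot, y to its left, z up, the work surface at z = 0. Lengths are in m, angles in rad, forces in N, time in s.
With the tool pointing down it reaches from about 0.425 to 0.95 m from the base axis. Payload 4.7 kg.
Tool frame: the origin (TCP) lies on the centre line of the jaws, within the pads' length; the fingertips stand robot.nose_length ahead of it and the grasp point (between the pads) lies 8 mm behind it (robot.nose_length is the distance from the TCP to the fingertips, in m); z points along the fingers, y is the line along which they close (so a half turn about z gives the same grasp; the last joint's range is limited). The gripper opens to 85 mm and grips with 20 to 120 N. Pads are 22 mm wide; open, the fingers measure 114 mm over their backs; the gripper's body (76 mm by 85 mm) begins 54 mm behind the grasp point. The pads swing forward as they close: fully open they stand 13 mm farther back than shut.
Start: joints at [-1.147, 0.469, -0.049, 1.532, 0.024, 1.141, -0.082], TCP at [0.295, 0.607, 0.207] pointing down, gripper open.
Joint ranges: [-2.59, 2.59], [-0.33, 1.99], [-1.39, 1.29], [0.1, 2.45], [-1.04, 4.18], [0.21, 1.99], [-2.66, 2.66]. Speed limits (rad/s): [2.57, 2.57, 3.14, 3.14, 3.14, 3.14, 3.14].

### API

Orientations are given as [roll, pitch, yaw] about the fixed x, y, z axes, in that order (R = Rz(yaw) Ry(pitch) Rx(roll)).
In Python, from plant import robot gives the robot as it stands. Calls block until the motion is done:
- robot.goto(position, orientation): joint-space move of the TCP to a pose.
- robot.move_straight(position, vel=0.15, attitude=None, contact_N=None): straight line of the TCP; attitude=None keeps the orientation; vel is the mean speed in m/s. With contact_N (N) it stops when the force on the tool has changed by that much, and returns True; else False.
- robot.move_joints(angles): joint-space move.
- robot.grip(opening, strength=None): opening from 0.0 (shut) to 1.0 (fully open); strength is the grip in N (None keeps the last); returns when the fingers have stopped.
- robot.sleep(seconds).
- robot.inverse_kinematics(position, orientation): joint angles nearest the present ones, or None.
- robot.sense(): the state.
- robot.grab_frame(name): name is "scene" or "top"; returns a dict with "image" (420x560x3 uint8, red, green, blue), "range_z" (420x560 float32, m along the optical axis (not along the pixel's ray), 0 where there is no reading), "fx", "fy", "cx", "cy" (pixels), "R" (3x3) and "t" (3): a world point X has camera coordinates R X + t. Camera axes: x right, y down, z forward; pixel columns grow to the right and rows downward; lengths in m; the calibration is good to about 2 mm. A picture is of the moment at which its call begins.
A pose or a line that the arm cannot do raises robot.IKError and nothing moves.
- robot.close_job(): hands the job in; it is judged then, once.
The state is a dict: "t": time; "joint_pos": joint angles; "joint_velocities": joint speeds; "effort": joint torques, N m; "tcp_pos": TCP position; "tcp_rot": TCP orientation; "wrist_force": force on the tool from outside, world axes, zero at the start; "torque": the same for the moment, N m; "opening": opening from 0.0 (shut) to 1.0 (fully open); "gripper_force": force on a finger pad.
Only numpy, scipy, OpenCV 4.12 (cv2) and the standard library are available. Lean on these libraries where they do the work, as an engineer would, in place of code of your own. Each camera call takes 0.05 s, during which the arm holds its last target. There are 200 camera calls.

### The job

Open the winged pressure cap of the bench sprayer's tank: without pressing it down, turn it anticlockwise (seen from above) until you feel its first stop, and pause there against the stop; then press it down, turn it on past the stop, and let go so that it springs up released. Be gentle: do not force the cap against its stop, and leave the things standing round the tank where they are.

Things in the scene. Friction and masses are not known exactly. Their poses are not given: they have to be found in the camera images.
- tank: Upright aluminium pressure tank of a sprayer, bolted to the table: 100 mm diameter, on a 144 mm round foot plate, 140 mm tall to the flat top of its cap (166 mm to the top of the wings). Origin: centre of its underside, on the cap's axis; z up; x points to its brass outlet low on the side.
- cap_top (a point): Centre of the flat top of the grey plastic cap (a disc of 92 mm diameter, 24 mm high), on the cap's axis; 140 mm above the table while the cap is locked. A steel disc 20 mm across and 3 mm high lies here. The cap's x axis points to wing_a.
- wing_a (a point): Top middle of one of the cap's two upright wings, 25 mm above the flat top and 32.5 mm from the axis. Each wing is a radial rib 12 mm thick, from 20 to 45 mm from the axis, 25 mm high above the flat top. The wings can be pushed sideways or pinched across the 12 mm.
- wing_b (a point): The same point of the other wing, across the axis.
- cap_turn (a joint): Cap angle on the tank in rad, growing anticlockwise seen from above; at 0 wing_a lies along the tank's x. Starts at 0 to 0.3. The first stop, hidden under the cap, lies at an unknown angle from 0.6 to 1.2 and is firm unless the cap is pressed. Turning takes 2 to 6 N at a wing. Pressed, the cap passes the stop and comes free 0.5 rad after it; travel ends at 2.0.
- cap_slide (a joint): Cap height in m: 0 locked, positive pressed down (at most 0.010), -0.012 sprung up, released. A spring pushes it up: it starts down at about 9 N, passes under the stop when pressed 7 mm (12 N), bottoms at 10 mm (14 N). Past the stop and let go, it rises by itself. The stop must not be loaded above 30 N.
- weight: Bystander: grey round weight with a knob, 48 mm wide, 46 mm tall; origin at the centre of its underside.
- red_tin: Bystander: round tin with red lid, 60 mm wide, 25 mm tall; origin at the centre of its underside.
- buds: Bystander: round clear tub of cotton buds, 77 mm wide, 80 mm tall; origin at the centre of its underside.
There are look-alikes about, which are no part of the job. There is more than one size of the tank; the one meant has the size given above.

How it is judged:
On the way:
1. the cap, not pressed down, was turned to its first stop and rested against it (contact force between lug and stop above 0.7 N and value of joint cap_slide below 0.002 m and velocity of joint cap_turn below 0.1 rad/s), for 0.2 s.
At the end, for the whole second after the job is handed in: The cap has been turned past its stop and has sprung up at least 9 mm above its locked height, and is at rest (value of joint cap_slide below -0.009 m and value of joint cap_turn above 1 rad and velocity of joint cap_turn between -0.1 and 0.1 rad/s); the robot touches nothing.
It fails at once if the cap was forced against its stop (over 30 N) (contact force between lug and stop above 30 N).
It fails at once if a bystander was shifted by more than 20 mm (distance of any of weight, red_tin, buds from where it was at the start of the episode above 0.02 m).
It also fails if it takes over 72 s, if anything falls off the work surface, if the arm or the gripper's body presses on something with over 40 N, if the wrist force passes 120 N, or if a joint passes its speed limit or range.

## Working session

There is one attempt and no reset: what is moved stays moved. The work goes in short steps, each a Python script; the robot and the scene stay as the last script left them, time stands still between calls to the robot, and variables do not carry over. Pictures are saved under pics/ and viewed, at most 10 in all, crops included, and the job is handed in when it is done.

```bash
mkdir -p pics; ls; python3 - <<'E'
from plant import robot
import cv2,numpy as np
for n in("scene","top"):
    f=robot.grab_frame(n); np.savez(f"pics/{n}.npz",**f)
    cv2.imwrite(f"pics/{n}0.png",f["image"][:,:,::-1])
    print(n,f["fx"],f["R"],f["t"])
print(robot.nose_length,robot.sense())
E
```

```text
pics
scene 534.7954032890051 [[ 0.58421936 -0.8115446  -0.00911624]
 [-0.58411767 -0.41264653 -0.69894878]
 [ 0.56346632  0.41366436 -0.71511363]] [-0.26646576  0.37146629  0.99360596]
top 493.39415128548296 [[-0.11735226 -0.99308758 -0.00234461]
 [-0.96886198  0.11500722 -0.21927108]
 [ 0.21802503 -0.02346035 -0.97566116]] [0.05402402 0.530153   0.91323188]
0.011 {'t': 0.1, 'joint_pos': array([-1.14692646,  0.46938301, -0.04857892,  1.5335856 ,  0.02408179,
        1.14102599, -0.08231091]), 'joint_velocities': array([-6.00317038e-04, -2.14452695e-03,  2.14266550e-04, -2.28857191e-03,
       -5.48710216e-04,  6.29136581e-04,  9.80783262e-05]), 'effort': array([-1.12612765e-04, -5.11514604e+01, -4.75341361e-02, -2.38391912e+01,
        1.07090425e-02,  4.31110835e-03, -1.42594646e-05]), 'tcp_pos': array([0.29502322, 0.6064656 , 0.20644666]), 'tcp_rot': array([-3.13977631e+00,  5.56081275e-05,  2.68881928e+00]), 'wrist_force': array([ 0.304895  ,  0.07634129, -0.00848663]), 'torque': array([-0.01446123, -0.00810938,  0.00870375]), 'gripper_force': 0.0, 'opening': 0.9980627612738551}
```

View pics/scene0.png

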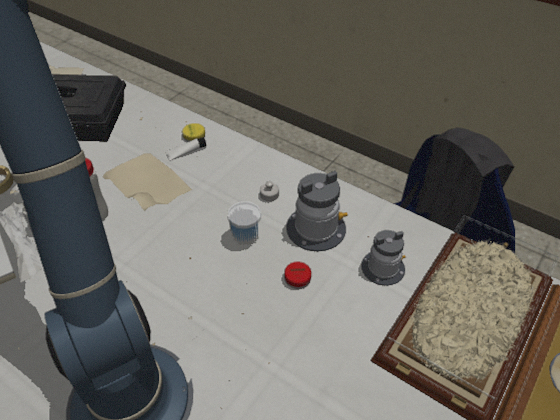

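View pics/top0.png

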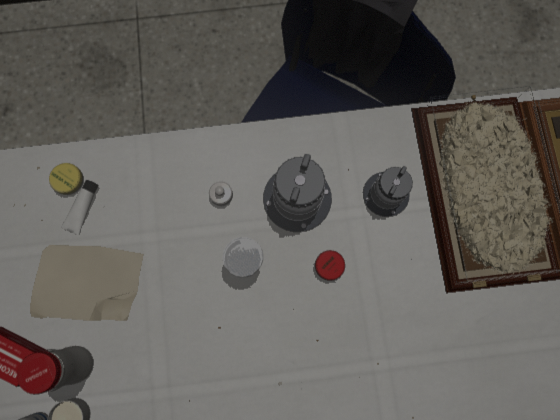

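The top picture shows two candidate tanks: a large one at top (298,190) / scene (318,212), and a small look-alike at top (392,188) / scene (385,255). I'll measure both from depth and confirm in a crop.

```bash
cat > h.py <<'E'
import numpy as np, cv2
def cloud(f):
    z=f["range_z"]; v,u=np.indices(z.shape)
    P=np.dstack([(u-f["cx"])/f["fx"]*z,(v-f["cy"])/f["fy"]*z,z])
    W=(P-f["t"])@f["R"]; W[z==0]=np.nan
    return W
def proj(f,X):
    p=f["R"]@np.array(X)+f["t"]; return p[0]/p[2]*f["fx"]+f["cx"],p[1]/p[2]*f["fy"]+f["cy"]
E
python3 - <<'E'
from h import *
fs={n:dict(np.load(f"pics/{n}.npz")) for n in("scene","top")}
f=fs["top"];W=cloud(f)
for nm,(u,v) in dict(big=(298,183),small=(396,186),weight=(220,194),tin=(330,265),buds=(243,255)).items():
    c=W[v,u]; 
    for n in fs:
        w=cloud(fs[n]).reshape(-1,3); w=w[np.hypot(w[:,0]-c[0],w[:,1]-c[1])<.09 if nm in("big","small") else np.hypot(w[:,0]-c[0],w[:,1]-c[1])<.045]
        h=np.nanpercentile(w[:,2],99.5)
        s=w[w[:,2]>.012]
        print(nm,n,c.round(3),"h",h.round(3),"bb",s.min(0).round(3),s.max(0).round(3))
        if nm=="big":
            for lo,hi in((.155,.175),(.133,.146)):
                q=w[(w[:,2]>lo)&(w[:,2]<hi)]
                (x,y),(a,b),ang=cv2.minAreaRect(q[:,:2].astype(np.float32)*1000)
                d=np.linalg.svd(q[:,:2]-q[:,:2].mean(0),full_matrices=False)[2][0]
                print(" z",lo,len(q),q.mean(0).round(4),"rect",x,y,a,b,ang,"dir",np.degrees(np.arctan2(d[1],d[0])),"circ",cv2.minEnclosingCircle(q[:,:2].astype(np.float32)*1000))
c=np.hstack([cv2.resize(fs["top"]["image"][140:240,250:350],(500,500),interpolation=2),cv2.resize(fs["scene"]["image"][165:255,280:370],(300,300),interpolation=2).copy() if 0 else cv2.resize(fs["scene"]["image"][165:265,275:335],(300,500),interpolation=2)])
cv2.imwrite("pics/crop.png",c[:,:,::-1])
E
```

```text
big scene [ 0.553 -0.049  0.143] h 0.166 bb [ 0.492 -0.114  0.012] [0.616 0.01  0.169]
 z 0.155 137 [ 0.5544 -0.0534  0.1628] rect 556.4779052734375 -52.110084533691406 14.289006233215332 88.00236511230469 65.24547576904297 dir 155.1836432657121 circ ((555.8500366210938, -53.47174835205078), 44.059383392333984)
 z 0.133 862 [ 0.5525 -0.0577  0.1402] rect 555.4082641601562 -53.756446838378906 90.82062530517578 90.58870697021484 88.09026336669922 dir -133.21151512930615 circ ((557.0767211914062, -51.74856948852539), 48.342960357666016)
big top [ 0.553 -0.049  0.143] h 0.166 bb [ 0.493 -0.115  0.012] [0.605 0.011 0.169]
 z 0.155 194 [ 0.5566 -0.0519  0.1643] rect 558.2601318359375 -52.41312026977539 11.981618881225586 90.75433349609375 65.2693099975586 dir 155.2235597029004 circ ((558.241455078125, -52.45354461669922), 45.381683349609375)
 z 0.133 1761 [ 0.5567 -0.0523  0.1402] rect 557.5265502929688 -52.346439361572266 93.51824188232422 92.07367706298828 82.64197540283203 dir 64.16859095188599 circ ((558.2738037109375, -52.61553955078125), 47.566368103027344)
small scene [ 0.538 -0.238  0.093] h 0.111 bb [ 0.508 -0.274  0.012] [ 0.588 -0.205  0.116]
small top [ 0.538 -0.238  0.093] h 0.112 bb [ 0.511 -0.328  0.012] [ 0.577 -0.204  0.116]
weight scene [0.576 0.103 0.041] h 0.047 bb [0.559 0.08  0.012] [0.605 0.13  0.048]
weight top [0.576 0.103 0.041] h 0.045 bb [0.559 0.081 0.013] [0.608 0.128 0.049]
tin scene [ 0.409 -0.099  0.024] h 0.028 bb [ 0.378 -0.13   0.012] [ 0.439 -0.07   0.03 ]
tin top [ 0.409 -0.099  0.024] h 0.027 bb [ 0.38  -0.129  0.012] [ 0.44  -0.069  0.029]
buds scene [0.442 0.067 0.084] h 0.086 bb [0.401 0.03  0.012] [0.479 0.106 0.089]
buds top [0.442 0.067 0.084] h 0.086 bb [0.402 0.031 0.072] [0.478 0.106 0.087]
```

View pics/crop.png

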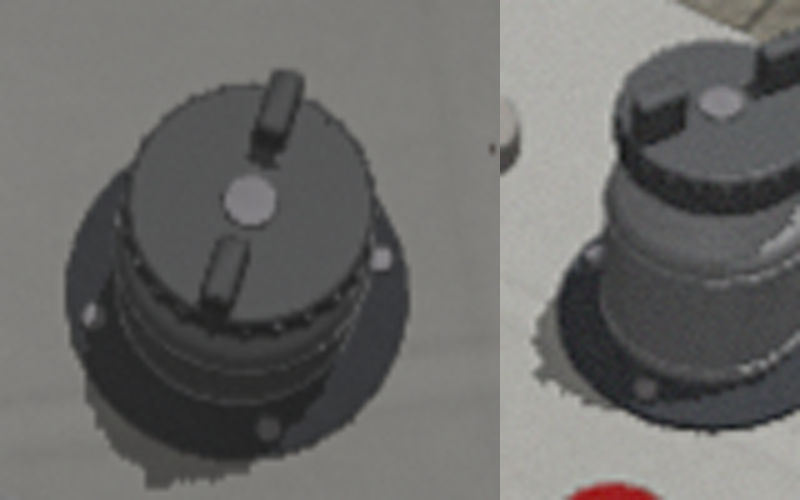

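Confirmed: the large tank has its cap top at 140 mm and wing tops at 166 mm, with a cap of about 92 mm. The small one is only 112 mm tall. The cap axis is at about (0.557, -0.0525), and the wing line is at 155° / -25°. 

My plan is to centre the part-open gripper on the axis, with each finger beside a wing, and turn it with joint 7 alone.

```bash
python3 - <<'E'
from plant import robot
import numpy as np
C=[0.5575,-0.0524]
robot.move_straight([0.295,0.607,0.30],vel=.2)
for y0 in (15,195):
    for d in (0,60,125):
        a=np.radians(y0+d); q=robot.inverse_kinematics(C+[.15],[np.pi,0,(a+np.pi)%(2*np.pi)-np.pi])
        print(y0,d,None if q is None else np.round(q,3))
robot.grip(0.7,20)
s=robot.sense(); print(s['t'],s['opening'],s['tcp_pos'],s['joint_pos'].round(3),s['torque'],s['wrist_force'])
E
```

```text
15 0 [-0.504  0.395  0.677  1.903 -0.302  0.946 -0.994]
15 60 [-0.434  0.377  0.581  1.9   -0.253  0.938  0.004]
15 125 [-0.357  0.362  0.479  1.896 -0.205  0.931  1.09 ]
195 0 [-0.282  0.352  0.38   1.892 -0.16   0.928  2.006]
195 60 [ 0.849  0.626 -1.175  1.829  0.64   1.131  2.328]
195 125 [-0.777  0.557  1.117  1.915 -0.583  1.042 -1.675]
1.1 0.6999860559063648 [0.29491571 0.60678123 0.29918572] [-1.15   0.413 -0.045  1.409  0.019  1.321 -0.078] [ 0.01076348  0.00997155 -0.001353  ] [-0.38790519 -0.32641439 -0.25634702]
```

```bash
python3 - <<'E'
from plant import robot
import numpy as np,cv2
C=[0.5575,-0.0524]; o=[np.pi,0,np.radians(15)]
robot.goto(C+[.27],o)
robot.move_straight(C+[.185],vel=.1)
s=robot.sense(); print(s['t'],s['tcp_pos'],s['torque'],s['wrist_force'])
hit=robot.move_straight(C+[.132],vel=.015,contact_N=3)
s=robot.sense(); print(hit,s['t'],s['tcp_pos'],s['torque'],s['wrist_force'],s['joint_pos'].round(3))
z=s['tcp_pos'][2]
robot.move_straight(C+[z+.005],vel=.03)
s=robot.sense(); print(s['t'],s['tcp_pos'],s['torque'],s['wrist_force'])
f=robot.grab_frame("top");a=f["image"][130:250,230:370]
f=robot.grab_frame("scene");b=f["image"][145:265,250:390]
cv2.imwrite("pics/c2.png",cv2.resize(np.hstack([a,b]),(800,343),interpolation=2)[:,:,::-1])
E
```

```text
4.6167 [ 0.5580518  -0.05254345  0.18562206] [ 0.01375531 -0.06063976  0.02086159] [-0.31996604 -0.14987465  0.65796346]
False 8.3 [ 0.55751847 -0.05238741  0.13204747] [-0.03709973  0.01918679 -0.01263468] [-0.896565    0.65627246  0.33002714] [-0.473  0.413  0.639  1.919 -0.308  0.908 -0.991]
8.6167 [ 0.5577502  -0.05241106  0.1374105 ] [ 0.00346015  0.00594557 -0.05196114] [ 0.60310304 -0.1116034   0.26720246]
```

View pics/c2.png

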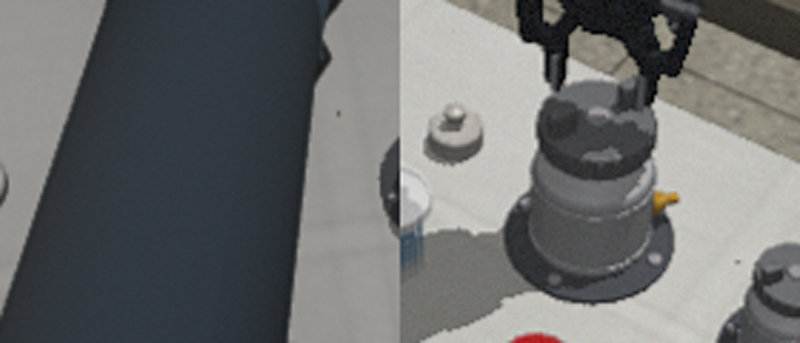

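```bash
python3 - <<'E'
from plant import robot
from h import *
f=robot.grab_frame("scene"); s=robot.sense(); print(robot.nose_length,s['tcp_rot'],s['opening'])
d=np.array([np.cos(np.radians(105)),np.sin(np.radians(105))])
for z in(.14,.155,.17):
  for r in(-37,37): print(z,r,np.round(proj(f,[*(np.array([.5575,-.0524])+d*r/1000),z]),1))
W=cloud(f); c=W[150:200,285:360].reshape(-1,3)
c=c[(c[:,2]>.146)&(c[:,2]<.2)]; 
for lo in np.arange(.146,.2,.006):
  q=c[(c[:,2]>=lo)&(c[:,2]<lo+.006)]-[.5575,-.0524,0]
  if len(q)==0: continue
  a=q[:,:2]@d; b=q[:,:2]@[d[1],-d[0]]
  for sg in(1,-1):
    m=(a*sg>0)
    if m.any(): print(round(lo,3),sg,m.sum(),"along",a[m].min().round(3),a[m].max().round(3),"across",b[m].min().round(3),b[m].max().round(3))
a=f["image"][130:200,280:360]
cv2.imwrite("pics/c3.png",cv2.resize(a,(685,600),interpolation=2)[:,:,::-1])
E
```

```text
0.011 [-3.14152243e+00  6.00183509e-06  2.61809748e-01] 0.6976124497537168
0.14 -37 [334.2 190.2]
0.14 37 [302.3 182.1]
0.155 -37 [334.7 185.3]
0.155 37 [302.5 177.2]
0.17 -37 [335.2 180.3]
0.17 37 [302.7 172.3]
0.146 1 24 along 0.003 0.03 across -0.039 -0.001
0.146 -1 13 along -0.023 -0.013 across 0.012 0.021
0.152 1 23 along 0.01 0.03 across -0.037 -0.021
0.152 -1 13 along -0.023 -0.011 across 0.013 0.021
0.158 1 34 along 0.01 0.031 across -0.038 -0.012
0.158 -1 14 along -0.023 -0.011 across 0.013 0.032
0.164 1 34 along 0.012 0.033 across -0.034 0.008
0.164 -1 22 along -0.034 -0.013 across -0.009 0.03
0.17 1 14 along 0.029 0.042 across -0.012 0.009
0.17 -1 9 along -0.042 -0.031 across -0.012 -0.003
0.176 1 16 along 0.029 0.042 across -0.012 0.006
0.176 -1 15 along -0.044 -0.031 across -0.013 0.005
0.182 1 15 along 0.029 0.041 across -0.012 0.015
0.182 -1 15 along -0.044 -0.031 across -0.011 0.0
0.188 1 19 along 0.028 0.043 across -0.012 0.012
0.188 -1 18 along -0.044 -0.032 across -0.013 0.007
0.194 1 17 along 0.029 0.043 across -0.012 0.013
0.194 -1 19 along -0.044 -0.03 across -0.012 -0.001
```

View pics/c3.png

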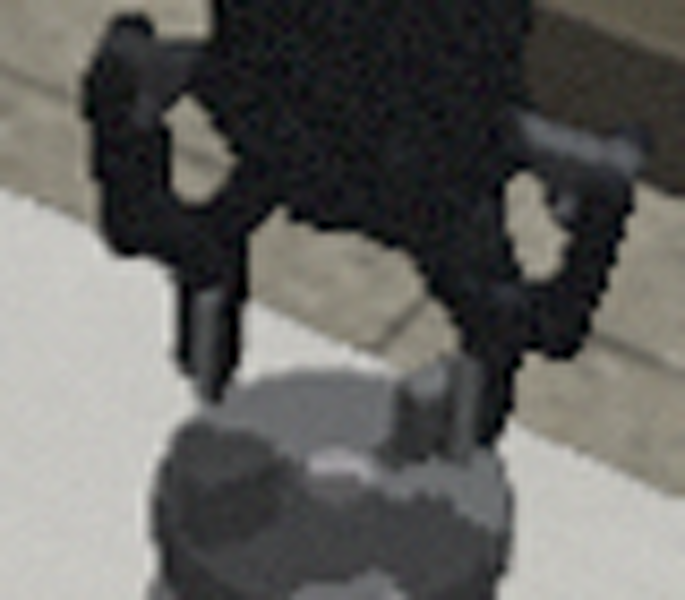

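The fingertips (crop (210,400) and (490,440)) are still about 20 mm above the cap top, one beside each wing and clear of it. I'll keep feeling downward.

```bash
python3 - <<'E'
from plant import robot
import numpy as np,cv2
C=[0.5575,-0.0524]
hit=robot.move_straight(C+[.112],vel=.012,contact_N=3)
s=robot.sense(); print(hit,s['t'],s['tcp_pos'],s['torque'],s['wrist_force'],s['joint_pos'].round(3))
if not hit:
    f=robot.grab_frame("scene")
    cv2.imwrite("pics/c4.png",cv2.resize(f["image"][130:200,280:360],(685,600),interpolation=2)[:,:,::-1])
E
```

```text
False 11.0 [ 0.55751639 -0.05241548  0.11213493] [0.09049321 0.18722434 0.0200045 ] [-0.99753492 -0.0175071   1.57042783] [-0.459  0.439  0.624  1.936 -0.331  0.869 -0.972]
```

View pics/c4.png

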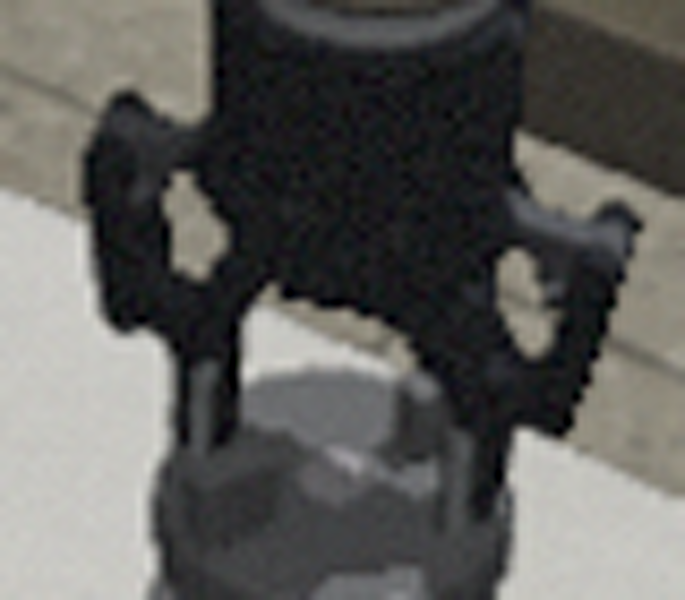

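The tips now appear to touch the flat top (crop (205,450)), and the wrist force has begun to change. I'll confirm by feel, raise 4 mm, then turn with joint 7 while watching the torque.

```bash
python3 - <<'E'
from plant import robot
import numpy as np
C=[0.5575,-0.0524]
hit=robot.move_straight(C+[.107],vel=.006,contact_N=3)
s=robot.sense(); print(hit,s['t'],s['tcp_pos'],s['torque'],s['wrist_force'])
if hit:
    robot.move_straight(C+[s['tcp_pos'][2]+.005],vel=.03)
    q=robot.sense()['joint_pos'].copy()
    for i in range(5):
        q[6]+=.04; robot.move_joints(q); s=robot.sense()
        print(round(s['t'],2),s['joint_pos'][6].round(3),s['tcp_pos'].round(4),s['torque'].round(3),s['wrist_force'].round(2))
E
```

```text
True 11.375 [ 0.55751829 -0.05236474  0.11171425] [0.05589085 0.0943555  0.03121127] [ 0.30615878 -0.91347152  5.85726958]
11.96 -0.937 [ 0.5571 -0.0523  0.1164] [ 0.021 -0.014  0.028] [ 0.49 -0.06  0.62]
12.21 -0.898 [ 0.5573 -0.0523  0.1165] [ 0.048 -0.031  0.044] [ 0.02 -0.57  0.16]
12.46 -0.858 [ 0.5573 -0.0523  0.1166] [ 0.017 -0.012 -0.029] [-0.6  -0.47  0.45]
12.71 -0.818 [ 0.5573 -0.0523  0.1166] [ 0.052  0.039 -0.02 ] [ 0.11 -0.51  0.2 ]
12.96 -0.778 [ 0.5573 -0.0523  0.1166] [ 0.019  0.033 -0.006] [ 0.81 -0.63 -0.48]
```

```bash
python3 - <<'E'
from h import *
for n in("scene","top"):
    f=dict(np.load(f"pics/{n}.npz")); W=cloud(f); I=f["image"].astype(int)
    m=(I[...,0]-I[...,2]>50)&(I[...,1]-I[...,2]>15)&(np.hypot(W[...,0]-.5575,W[...,1]+.0524)<.11)&(W[...,2]>.015)
    p=W[m]; 
    if len(p): c=np.median(p,0); print(n,len(p),c.round(3),np.degrees(np.arctan2(c[1]+.0524,c[0]-.5575)))
from plant import robot
q=robot.sense()['joint_pos'].copy(); q[6]=-.75
for i in range(14):
    robot.move_joints(q); s=robot.sense(); d=s
    print(round(s['t'],3),q[6].round(3),s['joint_pos'][6].round(4),s['torque'][2].round(3),s['wrist_force'].round(2),s['effort'][6].round(3))
    if abs(s['torque'][2])>.3: break
    q[6]+=.015
E
```

```text
scene 38 [ 0.603 -0.096  0.034] -44.06496373484269
13.208 -0.75 -0.7513 0.038 [ 0.13  0.01 -0.61] 0.022
13.458 -0.735 -0.7354 -0.001 [-0.14 -0.06 -0.08] 0.014
13.708 -0.72 -0.72 -0.013 [ 0.79 -0.95  0.6 ] 0.017
13.958 -0.705 -0.7049 -0.011 [ 0.62  0.18 -0.14] 0.018
14.208 -0.69 -0.6899 0.027 [ 0.41  0.45 -1.2 ] 0.018
14.458 -0.675 -0.675 -0.074 [ 0.11 -0.66  0.32] 0.018
14.708 -0.66 -0.6599 -0.007 [0.31 0.39 0.27] 0.018
14.958 -0.645 -0.6449 -0.035 [ 0.37  0.46 -0.77] 0.04
15.208 -0.63 -0.63 -0.08 [ 1.05  0.64 -0.66] 0.102
15.458 -0.615 -0.6149 -0.045 [ 1.62  1.79 -0.31] 0.089
15.708 -0.6 -0.5998 -0.025 [ 2.    0.91 -0.18] 0.101
15.958 -0.585 -0.5849 -0.1 [ 2.43  2.43 -0.6 ] 0.119
16.208 -0.57 -0.5699 -0.125 [2.35 3.   0.71] 0.132
16.458 -0.555 -0.5549 -0.125 [ 2.53  3.13 -0.21] 0.147
```

Joint 7 effort gives a clean signal. I'll continue to the stop.

```bash
python3 - <<'E'
from plant import robot
import numpy as np
q=robot.sense()['joint_pos'].copy(); q[6]=-.535
E=[]
while q[6]<.5:
    robot.move_joints(q); s=robot.sense(); e=s['effort'][6]; E.append(e)
    print(round(s['t'],2),q[6].round(3),e.round(3),s['torque'][2].round(3),s['wrist_force'].round(1))
    ref=np.median(E[-8:-2]) if len(E)>7 else .2
    if e>ref+.1 or e>.5: break
    q[6]+= .03 if q[6]<-.36 else .012
E
```

```text
16.71 -0.535 0.13 -0.144 [ 3.   1.5 -0.2]
16.96 -0.505 0.132 -0.106 [2.7 2.2 0.7]
17.21 -0.475 0.123 -0.065 [ 2.1  2.3 -0.5]
17.46 -0.445 0.114 -0.09 [ 2.3  1.3 -0.6]
17.71 -0.415 0.124 -0.161 [ 1.3  2.5 -0.7]
17.96 -0.385 0.119 -0.039 [2.  2.3 0.7]
18.21 -0.355 0.115 -0.034 [0.7 2.6 0.5]
18.46 -0.343 0.117 -0.114 [ 1.9  2.2 -1.1]
18.71 -0.331 0.122 -0.051 [ 3.5  3.5 -0.5]
18.96 -0.319 0.128 -0.096 [ 2.8  2.9 -0.3]
19.21 -0.307 0.128 -0.077 [ 2.9  3.2 -0.8]
19.46 -0.295 0.166 -0.185 [2.5 3.1 0.2]
19.71 -0.283 0.132 -0.136 [ 2.5  3.2 -0.1]
19.96 -0.271 0.156 -0.129 [3.3 4.3 0.4]
20.21 -0.259 0.144 -0.129 [ 2.3  3.2 -1.1]
20.46 -0.247 0.152 -0.163 [ 1.9  3.5 -0.9]
20.71 -0.235 0.15 -0.129 [ 2.7  4.4 -0.9]
20.96 -0.223 0.145 -0.18 [ 2.6  3.9 -0.7]
21.21 -0.211 0.143 -0.143 [3.2 4.4 0. ]
21.46 -0.199 0.143 -0.113 [2.9 3.6 0. ]
21.71 -0.187 0.142 -0.139 [ 4.   3.3 -0.5]
21.96 -0.175 0.139 -0.16 [1.9 3.  0.3]
22.21 -0.163 0.141 -0.167 [2.6 3.3 0. ]
22.46 -0.151 0.143 -0.171 [ 2.9  3.4 -1.4]
22.71 -0.139 0.134 -0.128 [2.1 4.  0.5]
22.96 -0.127 0.156 -0.187 [2.3 3.4 0.2]
23.21 -0.115 0.143 -
[... 429 characters left out ...]
57 [1.7 4.5 0.1]
25.96 0.017 0.131 -0.11 [2.1 3.5 0.3]
26.21 0.029 0.139 -0.099 [ 1.7  3.5 -0.6]
26.46 0.041 0.137 -0.145 [ 0.6  3.8 -0.3]
26.71 0.053 0.141 -0.117 [0.4 4.  0.1]
26.96 0.065 0.139 -0.06 [ 1.4  4.3 -0.1]
27.21 0.077 0.134 -0.16 [1.3 3.6 0.1]
27.46 0.089 0.134 -0.149 [1.1 4.  0.3]
27.71 0.101 0.131 -0.105 [ 0.7  5.2 -0.6]
27.96 0.113 0.13 -0.073 [-0.1  3.7 -0.3]
28.21 0.125 0.129 -0.079 [ 0.6  3.4 -0.9]
28.46 0.137 0.125 -0.114 [ 0.7  3.2 -0.4]
28.71 0.149 0.129 -0.085 [1.5 3.3 0.1]
28.96 0.161 0.124 -0.165 [ 1.2  3.6 -0.2]
29.21 0.173 0.13 -0.151 [0.7 3.8 0.5]
29.46 0.185 0.124 -0.093 [ 1.4  4.  -0.2]
29.71 0.197 0.18 -0.151 [0.4 3.9 0.2]
29.96 0.209 0.267 -0.274 [0.2 3.7 0. ]
```

The first stop is at j7 ≈ 0.195. I'll rest there, ease back slightly, press 8.5 mm, and check.

```bash
python3 - <<'E'
from plant import robot
import numpy as np
def P(): s=robot.sense(); print(round(s['t'],2),s['joint_pos'][6].round(3),s['tcp_pos'].round(4),s['effort'][6].round(3),s['wrist_force'].round(1)); return s
q=robot.sense()['joint_pos'].copy()
for i in range(3): robot.sleep(.25); P()
q[6]-=.03; robot.move_joints(q); s=P()
p=s['tcp_pos'].copy(); p[2]=.1032
robot.move_straight(p,vel=.015); s=P(); robot.sleep(.2); s=P()
if s['wrist_force'][2]>11.5 and s['tcp_pos'][2]<.1043:
    q=s['joint_pos'].copy(); q[6]=.19
    while q[6]<.83:
        robot.move_joints(q); s=P()
        if s['effort'][6]>.5: print("high");break
        q[6]+=.02 if q[6]<.3 else .06
E
```

```text
30.21 0.209 [ 0.5575 -0.0521  0.1166] 0.26 [-0.   5.  -0.3]
30.46 0.209 [ 0.5575 -0.0522  0.1166] 0.262 [-0.3  4.1 -0.5]
30.71 0.209 [ 0.5575 -0.0522  0.1166] 0.263 [ 1.1  4.4 -0.6]
30.96 0.18 [ 0.5574 -0.0528  0.1167] 0.046 [0.7 2.1 0.2]
32.01 0.194 [ 0.5573 -0.0528  0.1044] 0.01 [-4.1  3.1 10.2]
32.21 0.194 [ 0.5573 -0.0527  0.1044] 0.01 [-3.9  2.6 11.3]
```

```bash
python3 - <<'E'
from plant import robot
import numpy as np
def P(): s=robot.sense(); print(round(s['t'],2),s['joint_pos'][6].round(3),s['tcp_pos'].round(4),s['effort'][6].round(3),s['wrist_force'].round(1)); return s
s=robot.sense(); p=s['tcp_pos'].copy(); p[2]=.1013
robot.move_straight(p,vel=.015); robot.sleep(.15); s=P()
print(np.mean([ (robot.sleep(.02),robot.sense()['wrist_force'][2])[1] for i in range(10)]))
E
```

```text
32.63 0.195 [ 0.5573 -0.0528  0.1026] 0.008 [-5.   3.2 13.1]
12.118393819445943
```

```bash
python3 - <<'E'
from plant import robot
import numpy as np
def P(): s=robot.sense(); print(round(s['t'],2),s['joint_pos'][6].round(3),s['tcp_pos'].round(4),s['effort'][6].round(3),s['wrist_force'].round(1)); return s
s=robot.sense(); p=s['tcp_pos'].copy(); p[2]=.1004; p[:2]=[.5575,-.0524]
robot.move_straight(p,vel=.015); s=P()
q=np.array(robot.inverse_kinematics(p,s['tcp_rot'])); print((q-s['joint_pos']).round(4))
E=np.arange(q[6]+.01,.83,.02)
E=np.r_[E[:6],np.arange(E[5]+.05,.83,.05)]
for a in E:
    q[6]=a; robot.move_joints(q); s=P()
    if s['effort'][6]>.45: print("high");break
E
```

```text
33.05 0.196 [ 0.5574 -0.0528  0.1022] -0.006 [-5.8  2.5 15.9]
[ 0.0011  0.0025 -0.002   0.0012 -0.0019 -0.0035  0.0009]
33.3 0.207 [ 0.5574 -0.0527  0.1022] 0.036 [-6.4  2.7 16.1]
33.55 0.227 [ 0.5574 -0.0527  0.1022] -0.035 [-5.9  3.5 16.4]
33.8 0.247 [ 0.5574 -0.0527  0.1022] -0.034 [-6.4  2.3 16.3]
34.05 0.267 [ 0.5574 -0.0527  0.1022] -0.045 [-6.7  3.  16.3]
34.3 0.287 [ 0.5574 -0.0527  0.1022] -0.039 [-6.7  2.8 15.9]
34.55 0.307 [ 0.5575 -0.0528  0.1022] -0.043 [-6.3  3.  16.8]
34.8 0.357 [ 0.5575 -0.0527  0.1022] -0.079 [-6.9  2.8 15.1]
35.05 0.407 [ 0.5575 -0.0528  0.1022] -0.071 [-5.5  2.6 15.9]
35.3 0.457 [ 0.5576 -0.0528  0.1022] -0.07 [-5.7  2.9 15. ]
35.55 0.507 [ 0.5577 -0.0528  0.1022] -0.064 [-5.2  1.7 15.7]
35.8 0.557 [ 0.5577 -0.0528  0.1022] -0.059 [-5.2  2.7 15.6]
36.05 0.607 [ 0.5577 -0.0528  0.1021] -0.056 [-4.5  1.8 14.2]
36.3 0.657 [ 0.5578 -0.0528  0.1022] -0.052 [-5.1  3.  14.7]
36.55 0.707 [ 0.5578 -0.0528  0.1022] -0.046 [-5.1  3.4 14.6]
36.8 0.757 [ 0.5579 -0.0528  0.1022] -0.043 [-5.   2.4 13.7]
37.05 0.807 [ 0.5579 -0.0528  0.1021] -0.039 [-5.4  1.6 14.3]
```

Past the stop by 0.6 rad with no rise in load. Now a little more, then let it rise and clear.

```bash
python3 - <<'E'
from plant import robot
from h import *
def P(): s=robot.sense(); print(round(s['t'],2),s['joint_pos'][6].round(3),s['tcp_pos'].round(4),s['effort'][6].round(3),s['wrist_force'].round(1)); return s
s=robot.sense(); q=s['joint_pos'].copy()+[ 0.0011,0.0025,-0.002,0.0012,-0.0019,-0.0035,0]
q[6]=.85; robot.move_joints(q); P()
for z in (.112,.118,.128):
    robot.move_straight([.5575,-.0524,z],vel=.03); P()
q=robot.sense()['joint_pos'].copy(); q[6]-=.15; robot.move_joints(q); P()
robot.move_straight([.5575,-.0524,.27],vel=.1); P()
robot.goto([.45,.25,.3],[np.pi,0,1.5]); P()
f=robot.grab_frame("scene"); W=cloud(f).reshape(-1,3)
w=W[np.hypot(W[:,0]-.5575,W[:,1]+.0524)<.05]; print(np.nanpercentile(w[:,2],[99,99.7]))
m=w[w[:,2]>w[:,2].max()-.012]; d=np.linalg.svd(m[:,:2]-m[:,:2].mean(0),full_matrices=False)[2][0]; print(np.degrees(np.arctan2(d[1],d[0])))
cv2.imwrite("pics/c5.png",cv2.resize(f["image"][130:290,200:410],(788,600),interpolation=2)[:,:,::-1])
E
```

```text
37.3 0.851 [ 0.558  -0.0527  0.1021] -0.09 [-6.3  2.3 15.4]
37.84 0.839 [ 0.5579 -0.0528  0.113 ] -0.025 [-2.2  1.7  8.1]
38.19 0.833 [ 0.558  -0.0528  0.1187] 0.019 [-0.9  1.4  5.4]
38.67 0.823 [ 0.5572 -0.0526  0.1278] -0.001 [-0.3  0.6  0.3]
38.94 0.676 [ 0.5569 -0.0527  0.1275] -0.129 [ 0.1  0.4 -0. ]
40.52 0.559 [ 0.5571 -0.0523  0.2693] -0.0 [-0.6  0.1  0.9]
41.74 -0.564 [0.4506 0.2488 0.2999] -0.004 [ 0.4  0.1 -0. ]
[0.17682048 0.17894617]
-119.34341194315424
```

View pics/c5.png

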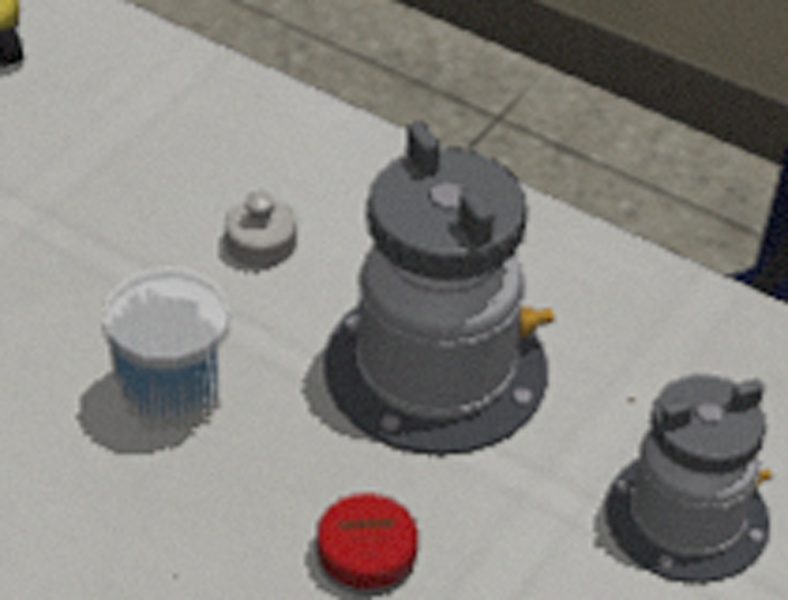

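The wings (crop (422,145) and (475,215)) now stand at about 178 mm, so the cap has sprung up 12 mm, at about 1.8 rad. The weight, tin and tub haven't moved.

```bash
python3 -c "
from plant import robot
print(robot.close_job())"
```

```text
the job is handed in; nothing more can be done
None
```

I opened the cap as asked and handed the job in at about 42 s: it was turned unpressed to its first stop, rested there about 0.75 s under light load, then pressed, turned past the stop and released, springing up about 12 mm. The arm is clear, the bystanders look unmoved, and no verdict was returned.

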